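Lock the fence and hold an angle-iron offcut into the marking fixture

TASK

First lock the loose fence of the marking fixture by turning the brass turnbutton all the way round until it lies across the fence's ear. Then bring the rust-red angle-iron offcut up flat against the fence with its left end against the yellow stop block, and finish while holding it there: with one firm diagonal push into its inside corner, press it down on the bed and against the fence together, and do not let go. Do not knock the other things on the bench about or shove the fence out of its place.

Things in the scene. Friction and masses are not known exactly. Their poses are not given: they have to be found in the camera images.
- bed: Grey steel bed plate, fixed to the bench, top 15 mm above it. Origin at bench level. +x points from the open near side to the fence, +y left along the fence to the stop block, z up. Plate: x -160 to 115, y -190 to 160 mm. Machined and oiled: steel slides easily on it (friction about 0.25). Two lugs (20 mm tall) 1.5 mm behind the fence's foot keep it from sliding back.
- fence: Dark steel fence, loose on the bed (1.3 kg) at bed x +40 mm, axes as the bed. Origin at the bed's top (z 15 mm), in its working face, which looks to -x. Upright wall 12 mm thick, 55 mm tall, y -40 to 120 mm; behind it a foot 8 mm thick (x 12 to 60 mm) juts out past the wall's right end to y -110: the ear that the turnbutton covers.
- turnbutton (a joint): Angle (rad) of the brass turnbutton, a bar on an upright pivot. 0: bar points to the bed's -x (open). Turns clockwise from above to its end stop 1.571: bar points to the bed's +y, across the fence's ear (locked). Starts at 0 to 0.4; light friction (1 N at the tab), stays where left. Bar 22 mm wide, 25 to 33 mm above the bench, passes 2 mm over the ear.
- turnbutton_tab (a point): Upright round brass tab near the bar's free end, 16 mm diameter, rising 35 mm above the bar (from 33 to 68 mm above the bench), to be pinched or pushed. This point lies on its axis at 53 mm above the bench, 50 mm from the pivot, and moves with the bar.
- turnbutton_pivot (a point): The turnbutton's pivot axis, fixed on the bed at bed x +70, y -135 mm; point at 25 mm above the bench.
- stop: Yellow stop block, fixed on the bed at the left end of the fence; 55 mm along x, 25 mm along y, 40 mm tall. Same axes as the bed. Origin at the bottom (bed's top) in the middle of the face that looks to -y, which the offcut's end meets. Its place along the fence varies.
- offcut: Rust-red steel angle-iron offcut, 120 mm long (its y), unequal legs 8 mm thick, about 0.7 kg, loose on the bed. Origin at the bottom of the outer heel, halfway along: upright leg x -8 to 0, z 0 to 40 mm; flat leg x -65 to 0, z 0 to 8. Inside corner open to the near side and above. +x faces the fence; starts 70 to 110 mm from it, turned up to 15 degrees.
- offcut_end (a point): Bottom of the heel at the offcut's left (+y) end, 60 mm from the offcut's origin; this end goes against the stop block.
- coupling: Bystander: galvanised ring 34 mm wide, 30 mm tall, standing on the bed's near right corner.
- wrench: Bystander: steel wrench lying on the bench. Origin under its middle.
- oil_can: Bystander: green can, 60 mm wide, 120 mm tall, standing on the bench.
- brush: Bystander: flat brush, 200 mm, lying on the bench behind the bed.
- pipe_stub: Bystander: galvanised pipe stub 42 mm wide, 70 mm tall, standing on the bench.
- jar: Bystander: amber jar, 56 mm wide, 70 mm tall, on the bench.
- screwdriver: Bystander: screwdriver lying on the bench.
Mind the look-alikes: they are no part of the job. Several things have the shape of the fence; the one meant has the colours described above.

How it is judged:
By the outcome, as a careful person would: the job done as asked, in the order asked, and still so for the second after the job is handed in, while the arm keeps its last pose, push and grip.
It also fails if it takes over 67 s, if anything falls off the work surface, if the arm or the gripper's body presses on something with over 40 N, if the wrist force passes 120 N, or if a joint passes its speed limit or range.

ROBOT

A 6-joint arm with a two-finger parallel gripper is mounted at the origin on the work surface. World frame = base frame: x ahead of the robot, y to its left, z up, the work surface at z = 0. Lengths are in m, angles in rad, forces in N, time in s.
With the tool pointing down it reaches from about 0.35 to 0.85 m from the base axis. Payload 8.1 kg.
Tool frame: the origin (TCP) lies on the mounting face of the last link; the fingertips stand manip.finger_overhang ahead of it and the grasp point (between the pads) lies 167 mm ahead of it (manip.finger_overhang is the distance from the TCP to the fingertips, in m); y points along the fingers, z is the direction in which the jaws open and shut, and the axes are right-handed (so a half turn about y gives the same grasp; the last joint's range is limited). The gripper opens to 93 mm and grips with 3 to 60 N. Pads are 15 mm wide; open, the fingers measure 128 mm over their backs; the gripper's body (75 mm by 188 mm) begins 65 mm behind the grasp point.
Start: joints at [1.263, 0.13, 1.488, -0, 1.523, -0.085], TCP at [0.133, 0.585, 0.405] pointing down, gripper open.
Joint ranges: [-2.96, 2.96], [-0.89, 2.26], [0.02, 2.5], [-1.34, 4.48], [0, 2.73], [-2.66, 2.66]. Speed limits (rad/s): [2.39, 2.39, 2.79, 3.14, 3.14, 3.14].

INTERFACE

Orientations are given as a unit quaternion [x, y, z, w].
In Python, from workcell import manip, viewer gives the robot as it stands.
- The arm moves only by the tool drive_tool, never from a script. Its argument "plan" is a list of rows, each a list of 6 numbers: the shift along the tool's x, y, z in mm, then the turn, a rotation vector about the tool's x, y, z in degrees. A call has 1 to 5 rows; each row is the pose to reach, as a shift and turn from the pose commanded when the call began, along the tool's axes at that moment; what a row does not reach only later rows make up. A row lasts 1/8 s, in which the tool goes at most 62.5 mm and 10.7 degrees, less where a joint would pass 70% of its speed; a pose out of reach is approached as far as the arm can. A call with a gripper value outside its range is refused whole. "fingers" is the opening, from -1 (shut) to 1 (fully open), set as the call begins (left out, the last holds). The fingers move at their own pace and stop on an object; "grip_force" is the grip in N (left out, the last holds). Time passes only in rows, so rows that repeat a pose let the fingers close. It gives the time, the measured TCP pose, the force and the opening at its end, in the units of the state.
- manip.get_obs(): the state, without advancing time (a new reading comes with each control period).
- viewer.grab_frame(name): name is "scene" or "top"; returns the picture (420x560x3 uint8, blue, green, red); there is no depth.
- viewer.camera_info(name): a dict with "mtx" (3x3 intrinsics, pixels), "pose" (4x4, takes a point from camera to world coordinates). Camera axes: x right, y down, z forward; pixel columns grow to the right and rows downward; lengths in m; the calibration is good to about 2 mm. A picture is of the moment at which its call begins. camera_info takes no time and is no camera call.
- manip.sign_off(): hands the job in, once; it reports no verdict.
The state is a dict: "time_s": time; "joint_pos": joint angles; "qd": joint speeds; "effort": joint torques, N m; "tool_pos": TCP position; "tool_rot": TCP orientation; "contact_force": force on the tool from outside, world axes, zero at the start; "ft_torque": the same for the moment, N m; "grip_width": finger opening in m.
Only numpy, scipy, OpenCV 4.12 (cv2) and the standard library are available. Lean on these libraries where they do the work, as an engineer would, in place of code of your own. Each camera call takes 0.05 s, during which the arm holds its last target.

## Working session

There is one attempt and no reset: what is moved stays moved. The work goes in short steps, Python scripts to look and compute and a tool call to move; the robot and the scene stay as the last step left them, time stands still between calls to the robot, and variables do not carry over. Pictures are saved under pics/ and viewed, and the job is handed in when it is done.

Besides the shell and the picture viewer there is one more tool, called after "Request:" by a JSON object that holds its "name" and its "arguments", one argument or row to a line. drive_tool: Moves the arm, as the interface text tells. Its arguments: {"type":"object","properties":{"plan":{"type":"array"},"fingers":{"type":"number"},"grip_force":{"type":"number"}},"required":["plan"]}

```bash
mkdir -p pics; ls; python3 - <<'E'
from workcell import manip, viewer
import cv2
o=manip.get_obs()
for k,v in o.items(): print(k,v)
print(manip.finger_overhang)
for n in("scene","top"):
    cv2.imwrite(f"pics/{n}0.png",viewer.grab_frame(n)); c=viewer.camera_info(n); print(c["mtx"],c["pose"])
E
```

```text
pics
time_s 0.0
joint_pos [ 1.26260558e+00  1.31123687e-01  1.48924830e+00 -1.18033724e-05
  1.52301731e+00 -8.53939820e-02]
qd [0.00093944 0.00075797 0.00189727 0.00078802 0.00130593 0.00088582]
effort [-1.37414185e-05 -5.59860528e+01 -4.91740143e+01  7.65945297e-02
  3.58372531e-02 -1.07894678e-04]
tool_pos [0.13248236 0.58495718 0.40372656]
tool_rot [ 0.70334736 -0.07872761  0.07848739 -0.70209984]
contact_force [-0.09068382 -0.26875619 -0.72144046]
ft_torque [-0.01217487 -0.01599701 -0.03382822]
grip_width 0.09280623685232912
0.1861
[[525.64133805   0.         283.04435887]
 [  0.         525.64133805 210.4063889 ]
 [  0.           0.           1.        ]] [[-0.72085943  0.38526591 -0.57613529  1.20476592]
 [ 0.69300019  0.41337708 -0.59065229  0.68214052]
 [ 0.01060293 -0.82503913 -0.56497612  0.70123393]
 [ 0.          0.          0.          1.        ]]
[[385.82687384   0.         282.91327113]
 [  0.         385.82687384 208.70243619]
 [  0.           0.           1.        ]] [[ 0.00722654 -0.98479141  0.17359047  0.42409592]
 [-0.99987135 -0.00960204 -0.01284861  0.03186459]
 [ 0.01432003 -0.17347529 -0.98473411  0.88276964]
 [ 0.          0.          0.          1.        ]]
```

View pics/scene0.png

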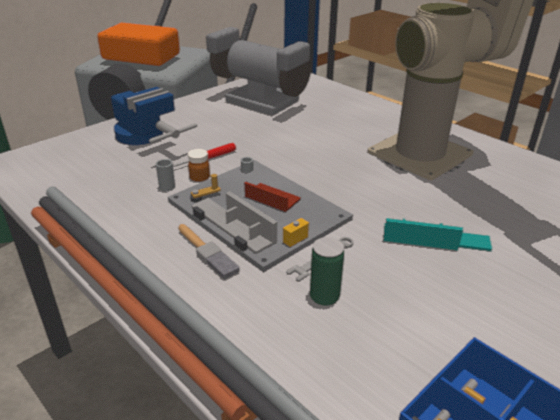

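View pics/top0.png

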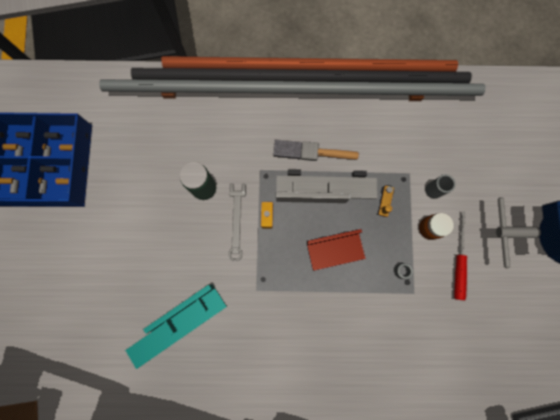

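The top view shows the bed around (258–413, 170–293). On it are the fence at (276–377, 178–200), the yellow stop at (267, 215), the brass turnbutton at (387, 200), the red offcut at (336, 250) and the coupling at (403, 271). Two things have a fence shape: the dark steel one on the bed at (325, 188) and the teal one at (177, 325). The steel one is meant, by its colour and its place on the bed. I'll confirm that in an enlarged crop.

```bash
python3 - <<'E'
import cv2
t=cv2.imread("pics/top0.png");s=cv2.imread("pics/scene0.png")
cv2.imwrite("pics/topc.png",cv2.resize(t[160:300,245:425],None,fx=4.2,fy=4.2,interpolation=cv2.INTER_CUBIC))
cv2.imwrite("pics/scenec.png",cv2.resize(s[145:270,160:360],None,fx=4,fy=4,interpolation=cv2.INTER_CUBIC))
E
```

```text
(no output)
```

View pics/topc.png

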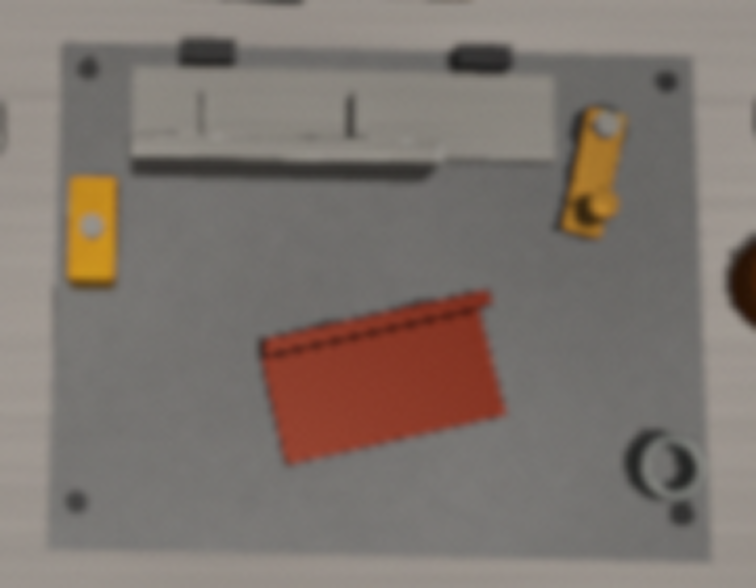

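View pics/scenec.png

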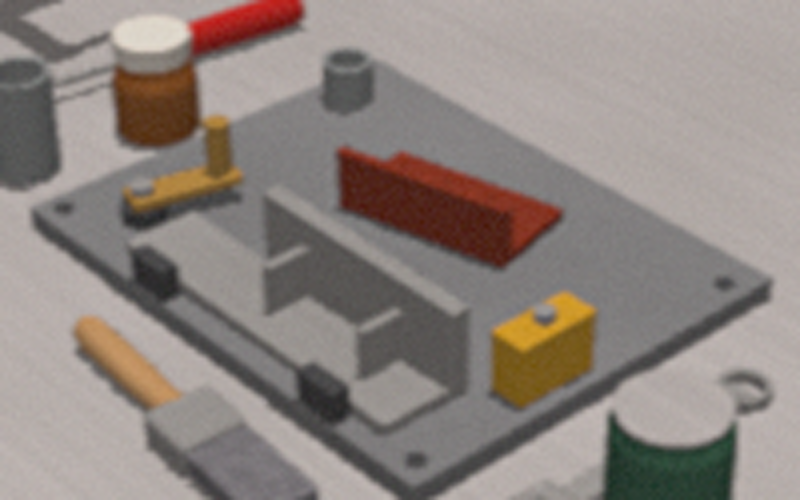

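The crops confirm it: the fence is the grey steel one, with its ear to the right beside the brass turnbutton. The teal one lies loose on the bench. Now I'll measure.

```bash
cat > h.py <<'E'
import numpy as np, cv2
from workcell import manip, viewer
from scipy.spatial.transform import Rotation as R
def ray(n,p,z):
    c=viewer.camera_info(n);P=np.array(c["pose"]);K=np.array(c["mtx"])
    d=P[:3,:3]@np.linalg.solve(K,[p[0],p[1],1]);o=P[:3,3]
    return o+d*(z-o[2])/d[2]
def proj(n,X):
    c=viewer.camera_info(n);P=np.array(c["pose"]);K=np.array(c["mtx"])
    q=K@(P[:3,:3].T@(np.array(X)-P[:3,3]));return q[:2]/q[2]
def C(x,y): return (245+(x+.5)/4.2-.5,160+(y+.5)/4.2-.5)
def S(x,y): return (160+(x+.5)/4-.5,145+(y+.5)/4-.5)
E
python3 - <<'E'
from h import *
np.set_printoptions(precision=4,suppress=True)
print("bed");B=[ray("top",C(*p),.015) for p in[(63,43),(692,57),(711,558),(48,548)]]
for b in B: print(b)
Bs=[ray("scene",S(*p),.015) for p in[(33,208),(413,492),(772,278)]]
print("scene TR? TL BL");[print(b) for b in Bs]
for a,b in((0,1),(1,2),(2,3),(3,0)): print(np.linalg.norm(B[a]-B[b]), np.degrees(np.arctan2(*(B[a]-B[b])[[1,0]])))
print("offcut flat near corners z.023", ray("top",C(288,465),.023),ray("top",C(505,412),.023))
print("upright top outer z.055",ray("top",C(262,338),.055),ray("top",C(490,291),.055))
print("scene upright outer top", ray("scene",S(340,148),.055),ray("scene",S(511,213),.055))
print("scene upright outer bottom", ray("scene",S(503,267),.015))
print("tab top z.068",ray("top",C(603,203),.068), ray("scene",S(216,122),.068))
print("pivot",ray("top",C(606,125),.037),ray("scene",S(141,186),.037))
print("stop top z.055",[ray("top",C(*p),.055) for p in((68,177),(116,177),(116,281),(68,281))])
print("stop scene top",[ray("scene",S(*p),.055) for p in((492,333),(522,353),(596,310),(568,290))])
print("fence wall top front z.07",ray("top",C(132,158),.07),ray("top",C(440,163),.07))
print("fence scene wall top",[ray("scene",S(*p),.07) for p in((468,308),(268,188))])
E
```

```text
bed
[0.6682 0.0753 0.015 ]
[ 0.6641 -0.2739  0.015 ]
[ 0.3919 -0.2704  0.015 ]
[0.3947 0.0783 0.015 ]
scene TR? TL BL
[ 0.6661 -0.2652  0.015 ]
[0.6742 0.0828 0.015 ]
[0.3987 0.0844 0.015 ]
0.3492550344128786 89.32646616553053
0.27221283620160375 -0.7444487698157426
0.34871774361434815 -90.4600021422982
0.27351231199987924 179.36894798063912
offcut flat near corners z.023 [ 0.4384 -0.0471  0.023 ] [ 0.4669 -0.1621  0.023 ]
upright top outer z.055 [ 0.502  -0.0312  0.055 ] [ 0.5273 -0.149   0.055 ]
scene upright outer top [ 0.5288 -0.1421  0.055 ] [ 0.504  -0.0229  0.055 ]
scene upright outer bottom [ 0.5038 -0.0288  0.015 ]
tab top z.068 [ 0.5716 -0.2055  0.068 ] [ 0.5767 -0.1976  0.068 ]
pivot [ 0.6198 -0.2179  0.037 ] [ 0.6237 -0.2118  0.037 ]
stop top z.055 [array([0.5849, 0.0694, 0.055 ]), array([0.5852, 0.0445, 0.055 ]), array([0.5307, 0.0438, 0.055 ]), array([0.5305, 0.0685, 0.055 ])]
stop scene top [array([0.5909, 0.0522, 0.055 ]), array([0.5916, 0.0752, 0.055 ]), array([0.5366, 0.0749, 0.055 ]), array([0.5343, 0.0519, 0.055 ])]
fence wall top front z.07 [0.5923 0.0362 0.07  ] [ 0.5912 -0.1218  0.07  ]
fence scene wall top [array([0.5991, 0.0427, 0.07  ]), array([ 0.6019, -0.1175,  0.07  ])]
```

```bash
cat >> h.py <<'E'
def rotz_to(jaw_deg):
    "tool rot pointing down with tool z (jaw) at given world heading; columns x,y,z"
    a=np.radians(jaw_deg);z=np.array([np.cos(a),np.sin(a),0]);y=np.array([0,0,-1.]);return np.column_stack([np.cross(y,z),y,z])
def state():
    o=manip.get_obs();M=R.from_quat(o["tool_rot"]).as_matrix();p=np.array(o["tool_pos"])
    return o,p,M,p+.167*M[:,1]
def to(g,jaw):
    "row (mm,deg) from measured pose for grasp point g, jaw heading"
    o,p,M,_=state();T=rotz_to(jaw);tp=np.array(g)-.167*T[:,1]
    return np.round(1e3*M.T@(tp-p),1),np.round(np.degrees(R.from_matrix(M.T@T).as_rotvec()),2)
def rep():
    o,p,M,g=state();np.set_printoptions(precision=4,suppress=True)
    print("t",round(o["time_s"],2),"grasp",g,"jaw",np.degrees(np.arctan2(M[1,2],M[0,2])).round(2),"F",np.array(o["contact_force"]).round(1),"w",round(o["grip_width"],4),"q",np.array(o["joint_pos"]).round(2));print(M.round(3))
E
python3 - <<'E'
from h import *
rep()
for j in(37,-143,50): print(to([.574,-.2015,.13],j))
print("jar",ray("top",(441,225),.07),"pipe",ray("top",(445,184),.07),"coupling",ray("top",(403,271),.045))
E
```

```text
t 0.1 grasp [0.1324 0.5847 0.2368] jaw 77.23 F [0.6 0.7 1.2] w 0.0929 q [ 1.26  0.13  1.49 -0.    1.52 -0.09]
[[ 0.975 -0.     0.221]
 [-0.221 -0.002  0.975]
 [-0.    -1.    -0.002]]
(array([ 604.4,  107.8, -669.3]), array([ 0.09, 40.23,  0.03]))
(array([ 604.4,  107.8, -669.3]), array([   0.03, -139.76,   -0.12]))
(array([ 604.4,  107.8, -669.3]), array([ 0.1 , 27.23,  0.02]))
jar [ 0.5353 -0.3167  0.07  ] pipe [ 0.6254 -0.3312  0.07  ] coupling [ 0.4381 -0.2387  0.045 ]
```

Request:
{"name": "drive_tool", "arguments": {
  "plan": [
    [604,0,-669,0,40,0],
    [604,0,-669,0,40,0],
    [604,0,-669,0,40,0],
    [604,0,-669,0,40,0],
    [604,0,-669,0,40,0]
  ],
  "fingers": 0.0
}}

```text
time_s: 0.72
tool_pos: [0.2859, 0.3109, 0.4044]
tool_rot: [0.633, -0.315, 0.315, -0.633]
contact_force: [1.4, 0.8, -0.2]
grip_width: 0.0489
```

```bash
python3 -c "
from h import *
rep();print(to([.574,-.2015,.23],37))"
```

```text
t 0.72 grasp [0.2859 0.3108 0.2374] jaw 37.15 F [ 1.4  0.8 -0.2] w 0.0489 q [ 0.71 -0.37  1.95 -0.    1.56  0.06]
[[ 0.604  0.     0.797]
 [-0.797 -0.     0.604]
 [ 0.    -1.    -0.   ]]
(array([582.4,   7.5, -79.8]), array([0.01, 0.15, 0.01]))
```

Request:
{"name": "drive_tool", "arguments": {
  "plan": [
    [580,0,-80,0,0,0],
    [580,0,-80,0,0,0],
    [580,0,-80,0,0,0],
    [580,0,-80,0,0,0],
    [580,0,-80,0,0,0]
  ]
}}

```text
time_s: 1.35
tool_pos: [0.4393, 0.0383, 0.4046]
tool_rot: [-0.633, 0.314, -0.314, 0.634]
contact_force: [0.5, 0.0, 0.0]
grip_width: 0.0463
```

Request:
{"name": "drive_tool", "arguments": {
  "plan": [
    [270,80,-35,0,0,0],
    [270,80,-35,0,0,0],
    [270,80,-35,0,0,0],
    [270,80,-35,0,0,0],
    [270,80,-35,0,0,0]
  ]
}}

```text
time_s: 1.98
tool_pos: [0.5746, -0.1984, 0.3226]
tool_rot: [0.633, -0.316, 0.314, -0.633]
contact_force: [0.4, 0.3, -0.2]
grip_width: 0.0461
```

```bash
python3 -c "
from h import *
rep();print(to([.574,-.2015,.13],37))
for n in('top','scene'):
    f=viewer.grab_frame(n);cv2.imwrite(f'pics/{n}1.png',f)
    _,_,_,g=state()
    q=proj(n,g+[0,0,-.019]);print(n,q, proj(n,[.574,-.2015,.068]))
    u,v=q.astype(int);cv2.imwrite(f'pics/{n}1c.png',cv2.resize(f[v-60:v+60,u-80:u+80],None,fx=5,fy=5,interpolation=cv2.INTER_CUBIC));print(u-80,v-60)
"
```

```text
t 1.98 grasp [ 0.5742 -0.1983  0.1556] jaw 37.12 F [ 0.4  0.3 -0.2] w 0.0461 q [-0.42  0.2   1.56 -0.    1.38 -1.06]
[[ 0.604 -0.002  0.797]
 [-0.797  0.001  0.604]
 [-0.002 -1.    -0.001]]
(array([ 2.2, 25.6, -2.4]), array([ 0.08,  0.12, -0.11]))
top [395.1892 200.483 ] [386.2908 206.827 ]
315 140
scene [212.533  148.9036] [213.5348 174.1062]
132 88
```

View pics/top1c.png

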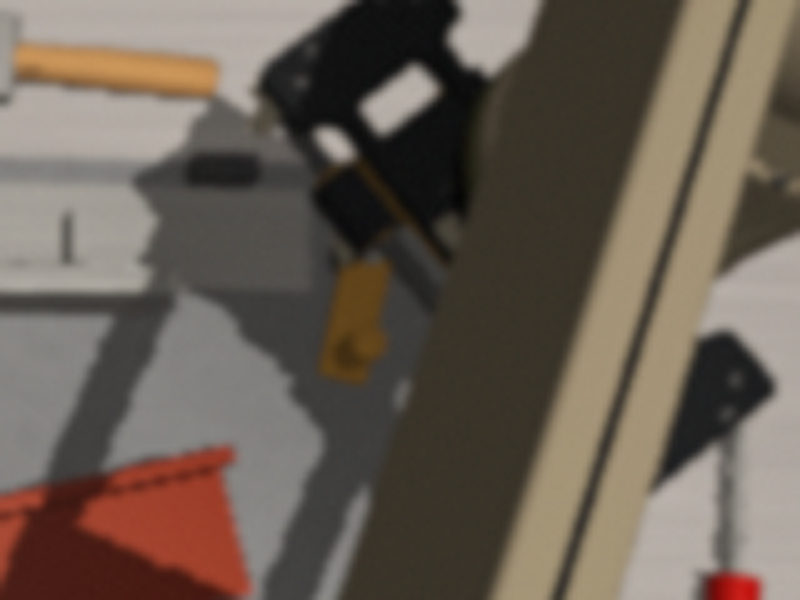

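View pics/scene1c.png

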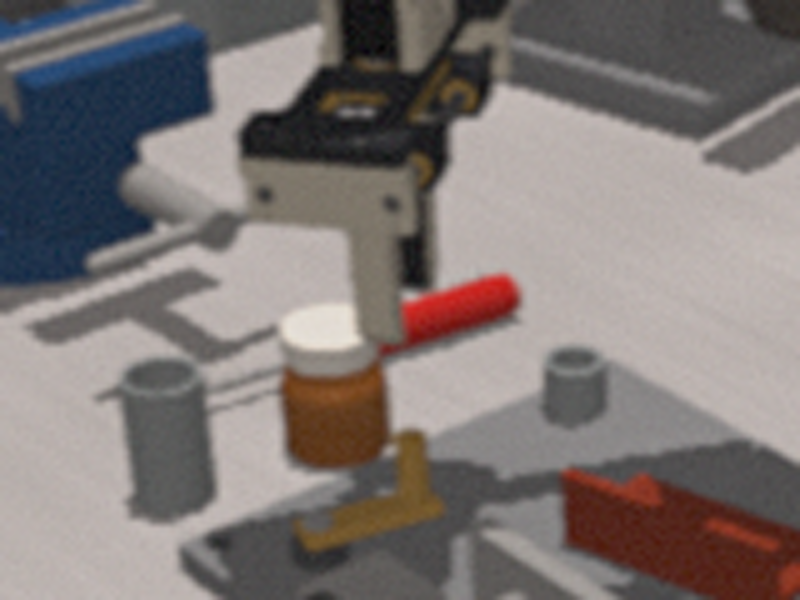

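The scene view shows the near fingertip's outer corners at about (362, 335) and (401, 340) in the crop, above the tab at (411, 435). The arm hides the fingers in the top view. I'll check where the calibration says those corners should be.

```bash
python3 -c "
from h import *
o,p,M,g=state()
tip=g+.0191*M[:,1]
for d in(.023,.0405):
  for s in(-.0075,.0075):
    X=tip+d*M[:,2]+s*M[:,0]; q=(proj('scene',X)-[132,88]+.5)*5-.5; print(d,s,q)
X=tip-.023*M[:,2]; print((proj('scene',X)-[132,88]+.5)*5-.5)
print(np.linalg.norm(proj('scene',[.57,-.2,.068])-proj('scene',[.57,-.19,.068]))*5, proj('scene',[.58,-.2,.068])-proj('scene',[.57,-.2,.068]),proj('scene',[.57,-.19,.068])-proj('scene',[.57,-.2,.068]))
"
```

```text
0.023 -0.0075 [407.34813225 331.68547668]
0.023 0.0075 [375.05598075 328.95569444]
0.0405 -0.0075 [396.88340581 350.2110351 ]
0.0405 0.0075 [364.21497389 347.41823493]
[418.00632811 283.76475204]
15.286990149523653 [-3.37404759  1.4643599 ] [2.61777617 1.57953494]
```

Request:
{"name": "drive_tool", "arguments": {
  "plan": [
    [2,50,0,0,0,0],
    [2,99,0,0,0,0],
    [2,99,0,0,0,0]
  ]
}}

```text
time_s: 2.45
tool_pos: [0.573, -0.1955, 0.2211]
tool_rot: [0.634, -0.317, 0.311, -0.633]
contact_force: [-0.0, -0.6, 0.0]
grip_width: 0.0467
```

```bash
python3 -c "
from h import *
rep();print(to([.5755,-.199,.056],37))
for n in('scene',):
    f=viewer.grab_frame(n);cv2.imwrite(f'pics/{n}2c.png',cv2.resize(f[100:220,140:300],None,fx=5,fy=5,interpolation=cv2.INTER_CUBIC))
"
```

```text
t 2.45 grasp [ 0.5715 -0.1948  0.0541] jaw 37.27 F [-0.  -0.6  0. ] w 0.0467 q [-0.41  0.31  1.63  0.    1.21 -1.06]
[[ 0.606 -0.009  0.796]
 [-0.796  0.004  0.606]
 [-0.009 -1.    -0.005]]
(array([ 4.3, -1.9, -0.1]), array([ 0.27,  0.27, -0.49]))
```

View pics/scene2c.png

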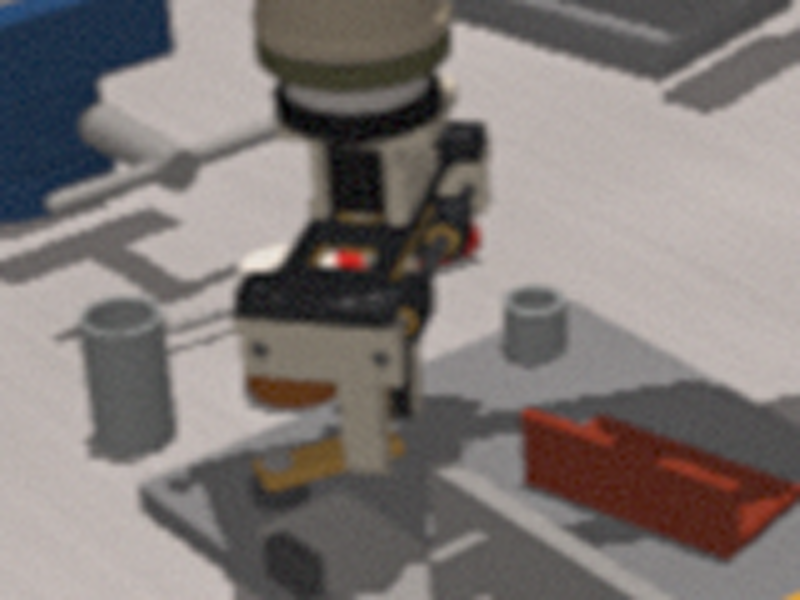

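The fingers now straddle the tab, which is hidden between them, with the bar end showing at (390, 445). I'll correct by 4 mm and pinch lightly.

Request:
{"name": "drive_tool", "arguments": {
  "plan": [
    [4,-2,0,0,0,0],
    [4,-2,0,0,0,0]
  ]
}}

```text
time_s: 2.75
tool_pos: [0.5794, -0.2012, 0.2312]
tool_rot: [-0.633, 0.312, -0.316, 0.634]
contact_force: [0.1, 0.1, -0.6]
grip_width: 0.0469
```

Request:
{"name": "drive_tool", "arguments": {
  "plan": [
    [0,0,0,0,0,0],
    [0,0,0,0,0,0],
    [0,0,0,0,0,0],
    [0,0,0,0,0,0],
    [0,0,0,0,0,0]
  ],
  "fingers": -1,
  "grip_force": 8
}}

```text
time_s: 3.38
tool_pos: [0.5775, -0.2003, 0.2272]
tool_rot: [0.633, -0.315, 0.313, -0.633]
contact_force: [-5.4, 0.6, 1.5]
grip_width: 0.0157
```

```bash
python3 -c "
from h import *
rep();o,p,M,g=state()
for pv in([.6225,-.215],[.625,-.2125]):
  d=g[:2]-pv;a=np.arctan2(d[1],d[0]);r=np.hypot(*d);print(r,np.degrees(a))
  for t in np.linspace(a,np.pi/2,6)[1:]:
    w=np.array([pv[0]+.05*np.cos(t),pv[1]+.05*np.sin(t)])-g[:2]; print(np.degrees(t).round(),np.round(1e3*M.T@[*w,0],1))
"
```

```text
t 3.38 grasp [ 0.5771 -0.2002  0.0602] jaw 37.23 F [-5.4  0.6  1.5] w 0.0157 q [-0.42  0.31  1.62 -0.    1.22 -1.07]
[[ 0.605 -0.002  0.796]
 [-0.796  0.001  0.605]
 [-0.002 -1.    -0.001]]
0.047722601702263744 161.89799461826502
148.0 [-7.6  0.   9.8]
133.0 [-10.5  -0.   22. ]
119.0 [-10.2  -0.   34.5]
104.0 [-6.8 -0.  46.6]
90.0 [-0.6 -0.1 57.4]
0.04942276966144287 165.55579144624372
150.0 [-7.2  0.  10.9]
135.0 [-10.7  -0.   23.6]
120.0 [-10.9  -0.   36.7]
105.0 [-7.5 -0.  49.5]
90.0 [-1.  -0.1 60.9]
```

Request:
{"name": "drive_tool", "arguments": {
  "plan": [
    [-4,0,5,0,0,0],
    [-7,0,10,0,0,0],
    [-9,0,16,0,0,0],
    [-10,0,22,0,0,0],
    [-11,0,29,0,0,0]
  ]
}}

```text
time_s: 4.0
tool_pos: [0.5946, -0.1739, 0.2274]
tool_rot: [0.634, -0.314, 0.314, -0.633]
contact_force: [1.5, -6.0, -7.5]
grip_width: 0.0157
```

Request:
{"name": "drive_tool", "arguments": {
  "plan": [
    [1,0,7,0,0,0],
    [3,0,14,0,0,0],
    [5,0,20,0,0,0],
    [7,0,26,0,0,0]
  ]
}}

```text
time_s: 4.5
tool_pos: [0.6193, -0.1642, 0.2273]
tool_rot: [0.634, -0.315, 0.314, -0.633]
contact_force: [-17.2, -2.9, 0.7]
grip_width: 0.0167
```

```bash
python3 -c "
from h import *
rep();
for n in('top','scene',):
    f=viewer.grab_frame(n);
    r=f[100:220,140:300] if n=='scene' else f[150:270,300:460]
    cv2.imwrite(f'pics/{n}3c.png',cv2.resize(r,None,fx=5,fy=5,interpolation=cv2.INTER_CUBIC))
"
```

```text
t 4.5 grasp [ 0.6189 -0.1643  0.0603] jaw 37.24 F [-17.2  -2.9   0.7] w 0.0167 q [-0.34  0.38  1.53 -0.    1.23 -0.99]
[[ 0.605 -0.002  0.796]
 [-0.796 -0.001  0.605]
 [-0.001 -1.    -0.002]]
```

View pics/scene3c.png

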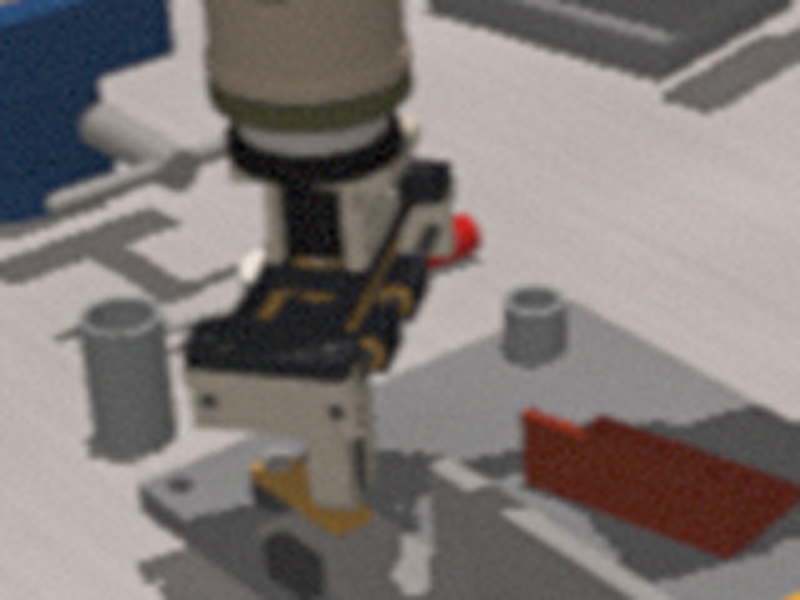

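The bar now lies across the ear, and the 17 N reaction along -x says it is on its end stop. I'll release, lift and check.

Request:
{"name": "drive_tool", "arguments": {
  "plan": [
    [0,0,0,0,0,0],
    [0,0,0,0,0,0],
    [0,0,0,0,0,0]
  ],
  "fingers": -0.2
}}

```text
time_s: 4.97
tool_pos: [0.6201, -0.1641, 0.2288]
tool_rot: [-0.633, 0.313, -0.315, 0.634]
contact_force: [-0.5, -0.4, 0.3]
grip_width: 0.0365
```

Request:
{"name": "drive_tool", "arguments": {
  "plan": [
    [0,-40,0,0,0,0],
    [0,-90,0,0,0,0],
    [-60,-110,-60,0,10,0],
    [-110,-110,-110,0,15,0],
    [-110,-110,-110,0,25,0]
  ]
}}

```text
time_s: 5.6
tool_pos: [0.4633, -0.1425, 0.3382]
tool_rot: [-0.549, 0.445, -0.445, 0.55]
contact_force: [0.0, -0.0, 0.6]
grip_width: 0.037
```

```bash
python3 -c "
from h import *
rep();
for n in('top','scene',):
    f=viewer.grab_frame(n);
    r=f[140:260,180:340] if n=='scene' else f[150:290,250:430]
    cv2.imwrite(f'pics/{n}4.png',f)
    cv2.imwrite(f'pics/{n}4c.png',cv2.resize(r,None,fx=4.2 if n=='top' else 5,fy=4.2 if n=='top' else 5,interpolation=cv2.INTER_CUBIC))
"
```

```text
t 5.6 grasp [ 0.4634 -0.1426  0.1712] jaw 11.98 F [ 0.  -0.   0.6] w 0.037 q [-0.4  -0.15  1.88  0.    1.4  -0.61]
[[ 0.208  0.001  0.978]
 [-0.978 -0.     0.208]
 [ 0.    -1.     0.001]]
```

View pics/scene4c.png

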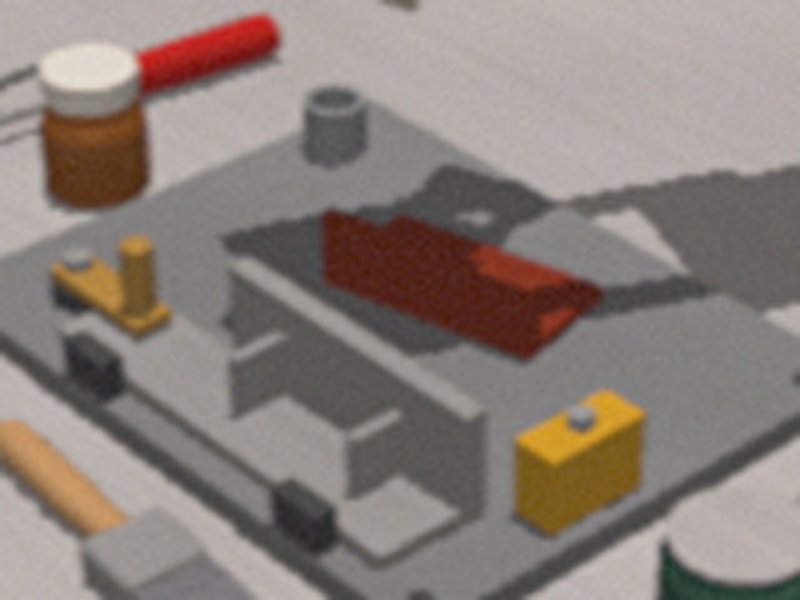

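View pics/top4c.png

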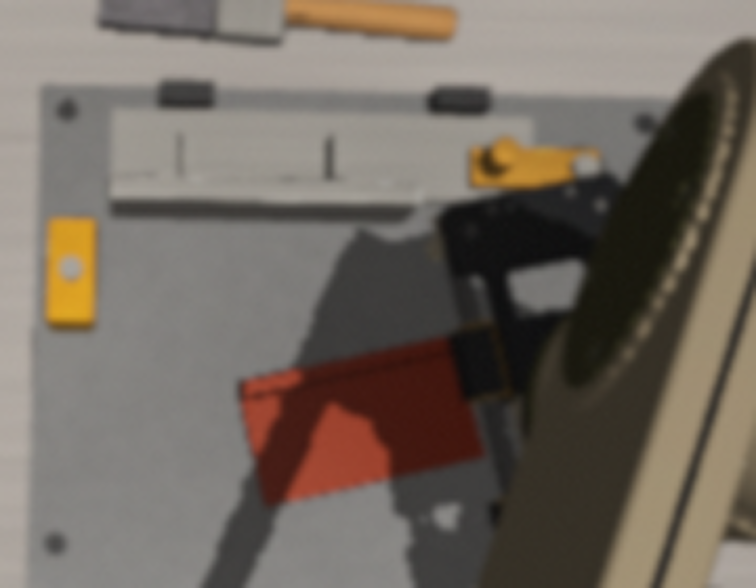

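```bash
python3 -c "
from h import *
S=lambda x,y:(180+(x+.5)/5-.5,140+(y+.5)/5-.5)
T=lambda x,y:(250+(x+.5)/4.2-.5,150+(y+.5)/4.2-.5)
a=ray('scene',S(137,244),.068);b=ray('scene',S(77,258),.037);print(a,b,np.degrees(np.arctan2((a-b)[1],(a-b)[0])),np.linalg.norm((a-b)[:2]))
a=ray('top',T(507,154),.068);b=ray('top',T(585,164),.037);print(a,b,np.degrees(np.arctan2((a-b)[1],(a-b)[0])),np.linalg.norm((a-b)[:2]))
a=ray('top',T(470,187),.033);b=ray('top',T(570,187.5),.033);print(np.degrees(np.arctan2((a-b)[1],(a-b)[0])))
print(to([.512,-.0853,.10],12),to([.512,-.0853,.047],12))
"
```

```text
[ 0.62389689 -0.16088888  0.068     ] [ 0.62363667 -0.21137586  0.037     ] 89.70468371103641 0.05048764194773363
[ 0.61905868 -0.16846228  0.068     ] [ 0.62141078 -0.21794089  0.037     ] 92.72166424099662 0.049534486223090195
90.29878528965186
(array([-45.9,  71.3,  59.6]), array([-0.03, -0.03,  0.02])) (array([-45.9, 124.3,  59.6]), array([-0.03, -0.03,  0.02]))
```

The bar lies at about 90° with the tab 50 mm from the pivot, so the fence is locked. Next I'll grasp the offcut's upright leg.

Request:
{"name": "drive_tool", "arguments": {
  "plan": [
    [-46,30,60,0,0,0],
    [-46,60,60,0,0,0],
    [-46,60,60,0,0,0]
  ],
  "fingers": 0
}}

```text
time_s: 6.08
tool_pos: [0.514, -0.0841, 0.275]
tool_rot: [0.552, -0.444, 0.441, -0.551]
contact_force: [-1.4, 0.3, -0.7]
grip_width: 0.0465
```

```bash
python3 -c "
from h import *
rep();
n='scene';f=viewer.grab_frame(n);cv2.imwrite('pics/s5.png',cv2.resize(f[110:230,180:340],None,fx=5,fy=5,interpolation=cv2.INTER_CUBIC))
n='top';f=viewer.grab_frame(n);cv2.imwrite('pics/t5.png',cv2.resize(f[170:290,250:410],None,fx=5,fy=5,interpolation=cv2.INTER_CUBIC))
print(to([.512,-.0853,.047],12))
"
```

```text
t 6.08 grasp [ 0.5132 -0.0838  0.108 ] jaw 12.45 F [-1.4  0.3 -0.7] w 0.0465 q [-0.26  0.02  1.85  0.    1.28 -0.48]
[[ 0.216 -0.005  0.976]
 [-0.976  0.001  0.216]
 [-0.002 -1.    -0.004]]
(array([-0.8, 64.3, -2.4]), array([0.01, 0.33, 0.01]))
```

View pics/s5.png

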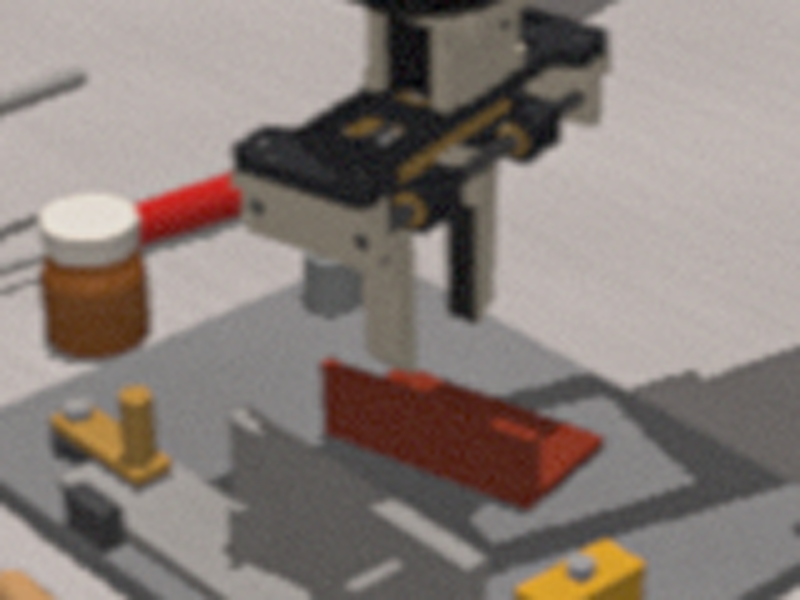

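View pics/t5.png

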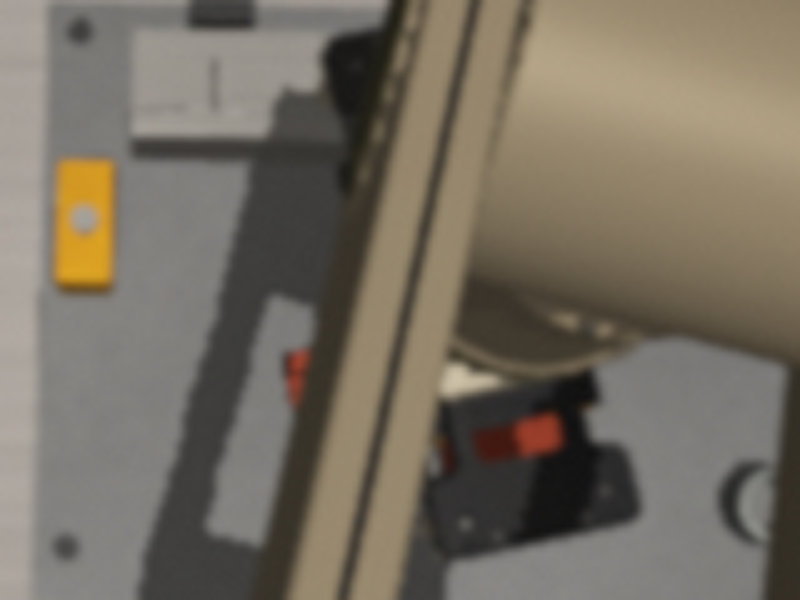

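Request:
{"name": "drive_tool", "arguments": {
  "plan": [
    [-1,30,-2,0,0,0],
    [-1,60,-2,0,0,0],
    [-1,60,-2,0,0,0]
  ]
}}

```text
time_s: 6.55
tool_pos: [0.5113, -0.0855, 0.2173]
tool_rot: [0.551, -0.445, 0.443, -0.55]
contact_force: [-0.8, 1.0, 0.6]
grip_width: 0.0468
```

```bash
python3 -c "
from h import *
rep();
n='scene';f=viewer.grab_frame(n);cv2.imwrite('pics/s6.png',cv2.resize(f[110:230,180:340],None,fx=5,fy=5,interpolation=cv2.INTER_CUBIC))
"
```

```text
t 6.55 grasp [ 0.511  -0.0854  0.0503] jaw 12.21 F [-0.8  1.   0.6] w 0.0468 q [-0.26  0.09  1.89 -0.    1.16 -0.48]
[[ 0.211 -0.002  0.977]
 [-0.977  0.     0.211]
 [-0.001 -1.    -0.002]]
```

View pics/s6.png

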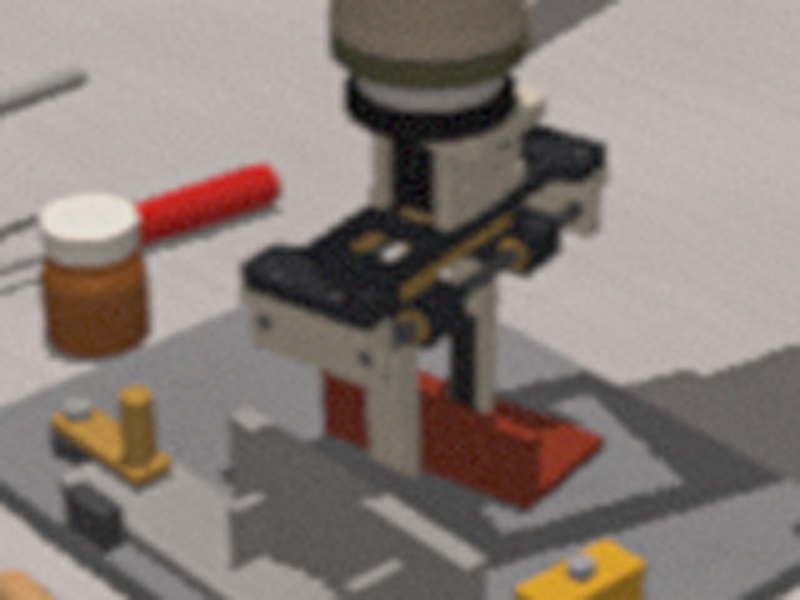

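The fingers straddle the upright leg, and no contact force shows. Closing.

Request:
{"name": "drive_tool", "arguments": {
  "plan": [
    [0,0,0,0,0,0],
    [0,0,0,0,0,0],
    [0,0,0,0,0,0],
    [0,0,0,0,0,0],
    [0,0,0,0,0,0]
  ],
  "fingers": -1,
  "grip_force": 25
}}

```text
time_s: 7.22
tool_pos: [0.5119, -0.0849, 0.2179]
tool_rot: [0.551, -0.444, 0.444, -0.55]
contact_force: [-1.8, -0.3, 2.4]
grip_width: 0.008
```

Request:
{"name": "drive_tool", "arguments": {
  "plan": [
    [0,-4,0,0,0,0],
    [0,-8,0,0,0,0],
    [0,-8,0,0,0,0]
  ]
}}

```text
time_s: 7.6
tool_pos: [0.5119, -0.0848, 0.2257]
tool_rot: [-0.55, 0.444, -0.444, 0.55]
contact_force: [-0.7, -0.7, -7.3]
grip_width: 0.0079
```

```bash
python3 -c "
from h import *
rep();
n='scene';f=viewer.grab_frame(n);cv2.imwrite('pics/s7.png',cv2.resize(f[110:230,180:340],None,fx=5,fy=5,interpolation=cv2.INTER_CUBIC))
o,p,M,g=state()
print(to([g[0]+.048,g[1]+.058,g[2]],0))
"
```

```text
t 7.6 grasp [ 0.5119 -0.0848  0.0587] jaw 12.23 F [-0.7 -0.7 -7.3] w 0.0079 q [-0.26  0.08  1.89  0.    1.18 -0.48]
[[ 0.212 -0.     0.977]
 [-0.977  0.     0.212]
 [-0.    -1.    -0.   ]]
(array([-46.5,  -0. ,  59.2]), array([ 0.01, 12.24, -0.01]))
```

View pics/s7.png

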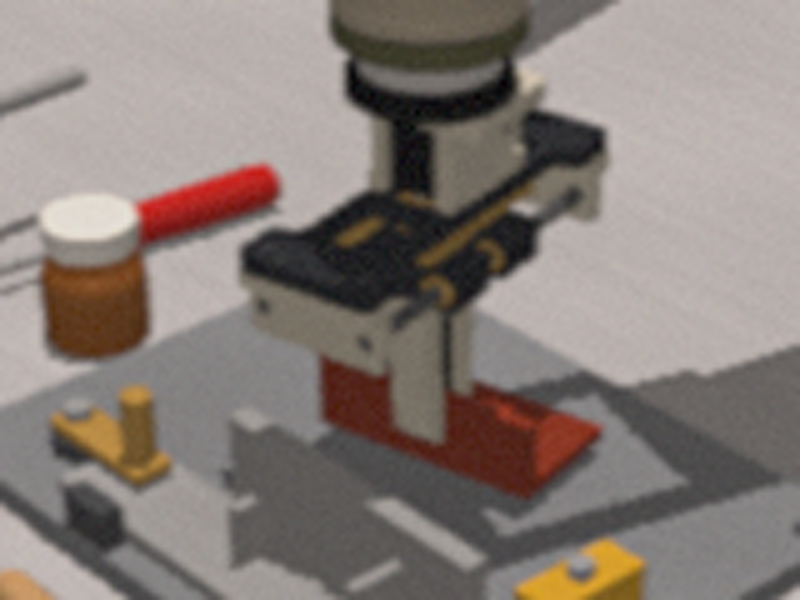

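The offcut is lifted, with about 7 N on the wrist. I'll carry it toward the stop, squaring it up on the way.

Request:
{"name": "drive_tool", "arguments": {
  "plan": [
    [-16,0,21,0,4,0],
    [-32,0,42,0,8,0],
    [-48,0,62,0,12,0],
    [-48,0,62,0,12,0],
    [-48,0,62,0,12,0]
  ]
}}

```text
time_s: 8.28
tool_pos: [0.562, -0.0249, 0.2252]
tool_rot: [0.502, -0.499, 0.498, -0.501]
contact_force: [-1.2, 0.0, -7.1]
grip_width: 0.008
```

```bash
python3 -c "
from h import *
rep();
n='scene';f=viewer.grab_frame(n);cv2.imwrite('pics/s8.png',cv2.resize(f[110:230,180:340],None,fx=5,fy=5,interpolation=cv2.INTER_CUBIC))
n='top';f=viewer.grab_frame(n);cv2.imwrite('pics/t8.png',cv2.resize(f[170:290,250:410],None,fx=5,fy=5,interpolation=cv2.INTER_CUBIC))
"
```

```text
t 8.28 grasp [ 0.5618 -0.025   0.0582] jaw 0.31 F [-1.2  0.  -7.1] w 0.008 q [-0.14  0.19  1.76 -0.    1.19 -0.14]
[[ 0.005 -0.001  1.   ]
 [-1.    -0.     0.005]
 [ 0.    -1.    -0.001]]
```

View pics/s8.png

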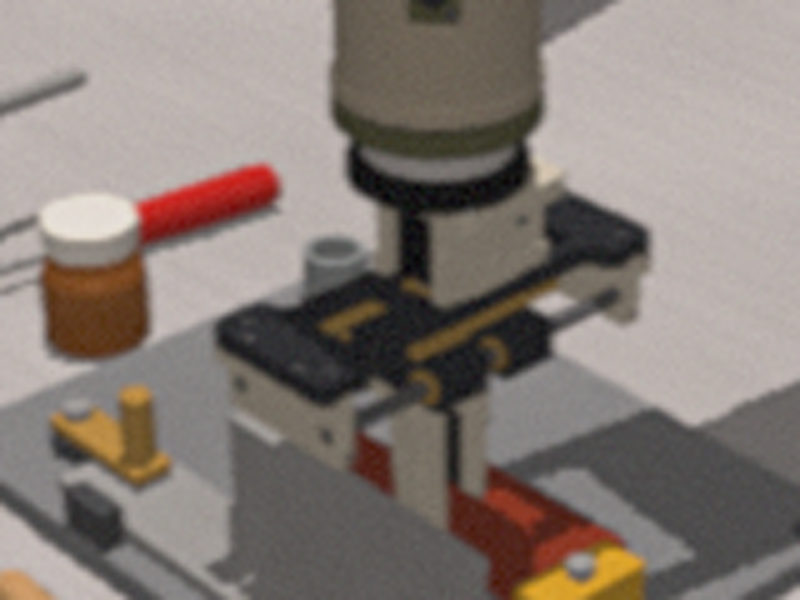

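View pics/t8.png

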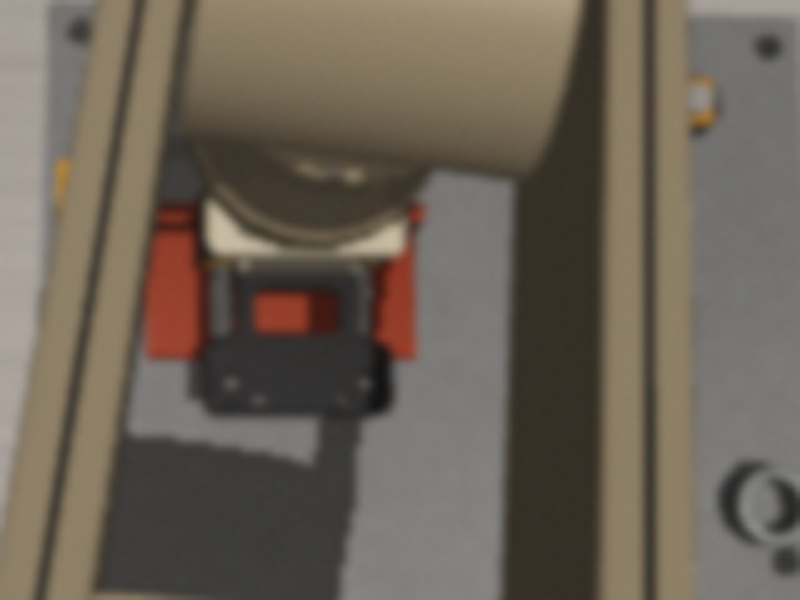

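```bash
python3 -c "
from h import *
M=rotz_to(12.2);g=np.array([.511,-.0854,.0503]);f=lambda X:(proj('scene',X)-[180,110]+.5)*5-.5
for d in(.023,.0405,.09):
  for s in(-.0375,-.0075,.0075,.0375):
    for h in(-.019,.03,.065): print(d,s,h,f(g+d*M[:,2]+s*M[:,0]-h*M[:,1]).round())
"
```

```text
0.023 -0.0375 -0.019 [472. 484.]
0.023 -0.0375 0.03 [472. 393.]
0.023 -0.0375 0.065 [472. 325.]
0.023 -0.0075 -0.019 [419. 463.]
0.023 -0.0075 0.03 [417. 373.]
0.023 -0.0075 0.065 [417. 305.]
0.023 0.0075 -0.019 [392. 453.]
0.023 0.0075 0.03 [391. 363.]
0.023 0.0075 0.065 [389. 296.]
0.023 0.0375 -0.019 [341. 433.]
0.023 0.0375 0.03 [338. 343.]
0.023 0.0375 0.065 [335. 277.]
0.0405 -0.0375 -0.019 [450. 502.]
0.0405 -0.0375 0.03 [449. 410.]
0.0405 -0.0375 0.065 [449. 342.]
0.0405 -0.0075 -0.019 [396. 481.]
0.0405 -0.0075 0.03 [394. 390.]
0.0405 -0.0075 0.065 [393. 322.]
0.0405 0.0075 -0.019 [370. 470.]
0.0405 0.0075 0.03 [367. 379.]
0.0405 0.0075 0.065 [366. 312.]
0.0405 0.0375 -0.019 [318. 450.]
0.0405 0.0375 0.03 [314. 360.]
0.0405 0.0375 0.065 [312. 292.]
0.09 -0.0375 -0.019 [385. 554.]
0.09 -0.0375 0.03 [383. 461.]
0.09 -0.0375 0.065 [381. 392.]
0.09 -0.0075 -0.019 [330. 532.]
0.09 -0.0075 0.03 [327. 439.]
0.09 -0.0075 0.065 [325. 370.]
0.09 0.0075 -0.019 [304. 521.]
0.09 0.0075 0.03 [300. 428.]
0.09 0.0075 0.065 [297. 360.]
0.09 0.0375 -0.019 [251. 499.]
0.09 0.0375 0.03 [246. 407.]
0.09 0.0375 0.065 [242. 339.]
```

The projection matches the gripper plate at 65 mm above the grasp point, so it clears the fence. I'll lower, then slide gently to the stop.

Request:
{"name": "drive_tool", "arguments": {
  "plan": [
    [0,4,0,0,0,0],
    [0,7,0,0,0,0],
    [-4,7,0,0,0,0],
    [-7,7,0,0,0,0],
    [-7,7,0,0,0,0]
  ]
}}

```text
time_s: 9.0
tool_pos: [0.5623, -0.0174, 0.2188]
tool_rot: [-0.501, 0.499, -0.499, 0.501]
contact_force: [0.7, -0.8, -6.6]
grip_width: 0.0076
```

Request:
{"name": "drive_tool", "arguments": {
  "plan": [
    [-1,0,0,0,0,0],
    [-2,0,0,0,0,0],
    [-3,0,0,0,0,0],
    [-3,0,0,0,0,0]
  ]
}}

```text
time_s: 9.5
tool_pos: [0.5623, -0.0147, 0.2187]
tool_rot: [0.501, -0.499, 0.499, -0.501]
contact_force: [-0.1, -1.0, -7.7]
grip_width: 0.0077
```

Request:
{"name": "drive_tool", "arguments": {
  "plan": [
    [-1,0,0,0,0,0],
    [-2,0,0,0,0,0],
    [-2,0,0,0,0,0]
  ]
}}

```text
time_s: 9.88
tool_pos: [0.5623, -0.0127, 0.2188]
tool_rot: [-0.501, 0.499, -0.499, 0.501]
contact_force: [-0.6, 0.6, -7.6]
grip_width: 0.0079
```

Request:
{"name": "drive_tool", "arguments": {
  "plan": [
    [-1,0,0,0,0,0],
    [-2,0,0,0,0,0],
    [-2,0,0,0,0,0]
  ]
}}

```text
time_s: 10.25
tool_pos: [0.5623, -0.0107, 0.2187]
tool_rot: [0.501, -0.499, 0.499, -0.501]
contact_force: [-0.3, 0.9, -6.7]
grip_width: 0.0078
```

Request:
{"name": "drive_tool", "arguments": {
  "plan": [
    [-1,0,0,0,0,0],
    [-2,0,0,0,0,0],
    [-2,0,0,0,0,0]
  ]
}}

```text
time_s: 10.62
tool_pos: [0.5623, -0.0099, 0.2189]
tool_rot: [0.502, -0.498, 0.5, -0.5]
contact_force: [-0.8, -8.4, -5.8]
grip_width: 0.0076
```

```bash
python3 -c "
from h import *
rep();
n='scene';f=viewer.grab_frame(n);cv2.imwrite('pics/s9.png',cv2.resize(f[170:270,220:350],None,fx=6,fy=6,interpolation=cv2.INTER_CUBIC))
"
```

```text
t 10.62 grasp [ 0.5624 -0.0104  0.0519] jaw 0.22 F [-0.8 -8.4 -5.8] w 0.0076 q [-0.11  0.2   1.77 -0.    1.18 -0.11]
[[ 0.004  0.     1.   ]
 [-1.    -0.003  0.004]
 [ 0.003 -1.     0.   ]]
```

View pics/s9.png

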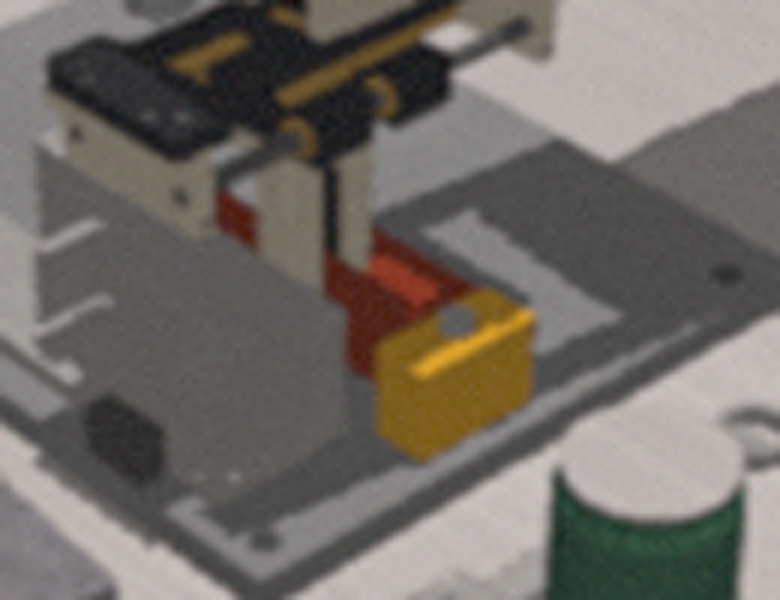

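The end meets the stop: -8.4 N along y, and the image shows the end touching at (375, 370). I'll set it down and release with a small opening.

Request:
{"name": "drive_tool", "arguments": {
  "plan": [
    [0,1,0,0,0,0],
    [1,2,0,0,0,0],
    [1,2,0,0,0,0]
  ]
}}

```text
time_s: 11.05
tool_pos: [0.5628, -0.0102, 0.218]
tool_rot: [-0.501, 0.498, -0.5, 0.501]
contact_force: [-3.7, -3.5, 4.9]
grip_width: 0.0076
```

Request:
{"name": "drive_tool", "arguments": {
  "plan": [
    [0,0,0,0,0,0],
    [0,0,0,0,0,0],
    [0,0,0,0,0,0]
  ],
  "fingers": -0.6
}}

```text
time_s: 11.42
tool_pos: [0.5624, -0.0096, 0.2168]
tool_rot: [-0.501, 0.499, -0.499, 0.501]
contact_force: [-0.0, -0.2, 0.5]
grip_width: 0.0186
```

Request:
{"name": "drive_tool", "arguments": {
  "plan": [
    [0,-30,0,0,0,0],
    [0,-70,0,0,0,0],
    [20,-90,-40,0,8,0],
    [20,-90,-100,0,18,0],
    [20,-90,-140,0,28,0]
  ]
}}

```text
time_s: 12.05
tool_pos: [0.4207, -0.0303, 0.3067]
tool_rot: [0.364, -0.606, 0.606, -0.364]
contact_force: [-0.2, -0.3, 0.8]
grip_width: 0.0184
```

```bash
python3 -c "
from h import *
rep();
n='scene';f=viewer.grab_frame(n);cv2.imwrite('pics/s10.png',cv2.resize(f[170:270,200:340],None,fx=5.6,fy=5.6,interpolation=cv2.INTER_CUBIC))
n='top';f=viewer.grab_frame(n);cv2.imwrite('pics/t10.png',cv2.resize(f[160:300,245:425],None,fx=4.2,fy=4.2,interpolation=cv2.INTER_CUBIC))
"
```

```text
t 12.05 grasp [ 0.4207 -0.0303  0.1397] jaw -28.1 F [-0.2 -0.3  0.8] w 0.0184 q [-0.19 -0.31  2.08  0.    1.37  0.3 ]
[[-0.471  0.     0.882]
 [-0.882  0.    -0.471]
 [-0.    -1.     0.   ]]
```

View pics/s10.png

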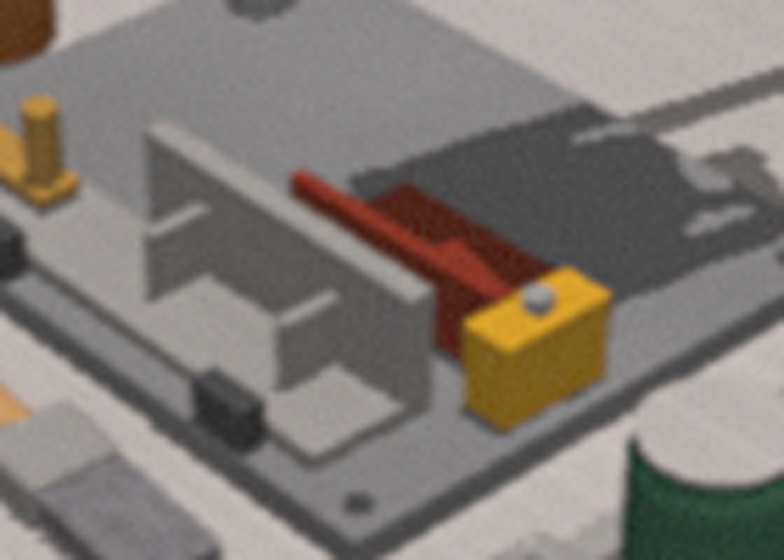

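View pics/t10.png

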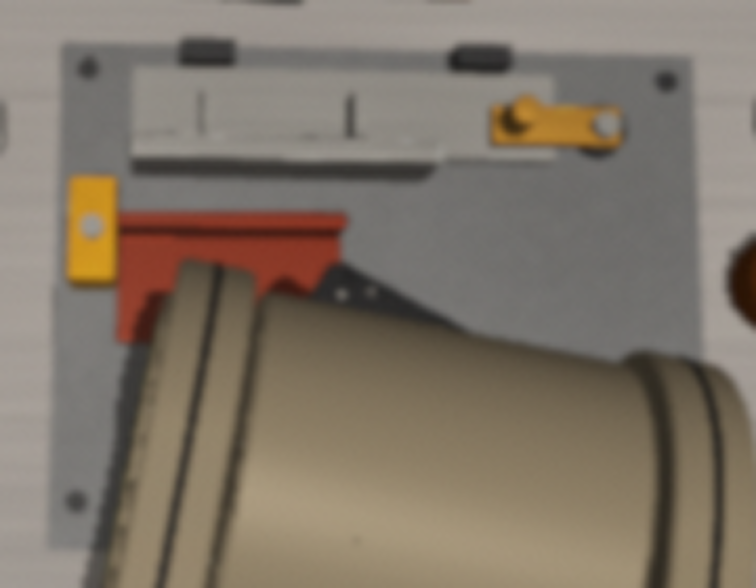

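The offcut sits flush at the stop, parallel to the fence and about 30 mm off it. Bench, fence and turnbutton are unchanged. Next I'll turn the jaw along the fence and go into the inside corner.

```bash
python3 -c "
from h import *
print(to([.540,-.012,.1397],-90))"
```

```text
(array([-72.7,  -1.2,  98. ]), array([ 0.08, 61.95,  0.09]))
```

Request:
{"name": "drive_tool", "arguments": {
  "plan": [
    [-15,0,20,0,10,0],
    [-30,0,40,0,20,0],
    [-45,0,60,0,30,0],
    [-60,0,80,0,40,0],
    [-73,0,98,0,50,0]
  ],
  "fingers": -0.1
}}

```text
time_s: 12.78
tool_pos: [0.5446, -0.0111, 0.3067]
tool_rot: [-0.074, 0.703, -0.703, 0.074]
contact_force: [-0.8, 0.5, -0.2]
grip_width: 0.0419
```

Request:
{"name": "drive_tool", "arguments": {
  "plan": [
    [0,0,0,0,10,0],
    [0,20,0,0,12,0],
    [0,40,0,0,12,0],
    [0,60,0,0,12,0],
    [0,60,0,0,12,0]
  ]
}}

```text
time_s: 13.4
tool_pos: [0.5427, -0.0112, 0.2449]
tool_rot: [-0.003, 0.707, -0.707, 0.001]
contact_force: [0.1, 0.7, 0.7]
grip_width: 0.042
```

```bash
python3 -c "
from h import *
rep();print(to([.543,-.012,.047],-90))
n='scene';f=viewer.grab_frame(n);cv2.imwrite('pics/s11.png',cv2.resize(f[150:270,200:360],None,fx=5,fy=5,interpolation=cv2.INTER_CUBIC))
"
```

```text
t 13.4 grasp [ 0.5421 -0.0111  0.0779] jaw -89.7 F [0.1 0.7 0.7] w 0.042 q [-0.12  0.12  1.81  0.    1.22  1.45]
[[-1.    -0.003  0.005]
 [-0.005  0.001 -1.   ]
 [ 0.003 -1.    -0.001]]
(array([-0.4, 30.9,  0.9]), array([0.03, 0.3 , 0.19]))
```

View pics/s11.png

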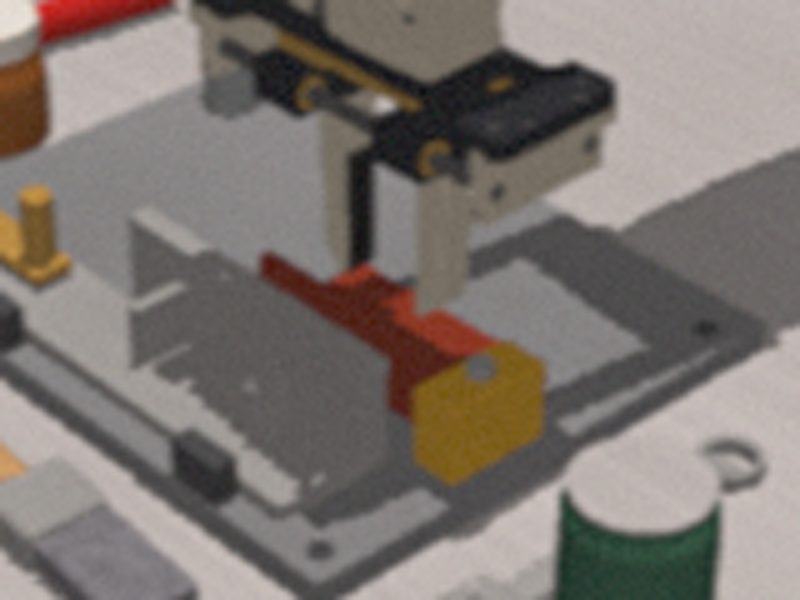

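The fingers hang over the flat leg behind the upright, clear of the stop. Descending.

Request:
{"name": "drive_tool", "arguments": {
  "plan": [
    [0,15,0,0,0,0],
    [0,30,0,0,0,0],
    [0,30,0,0,0,0],
    [0,30,0,0,0,0]
  ]
}}

```text
time_s: 13.95
tool_pos: [0.5431, -0.0114, 0.2167]
tool_rot: [-0.002, 0.707, -0.707, 0.001]
contact_force: [0.3, -0.5, -0.3]
grip_width: 0.0422
```

Request:
{"name": "drive_tool", "arguments": {
  "plan": [
    [-4,0,0,0,0,0],
    [-8,0,0,0,0,0],
    [-11,0,0,0,0,0],
    [-14,0,0,0,0,0]
  ]
}}

```text
time_s: 14.45
tool_pos: [0.5572, -0.0114, 0.2167]
tool_rot: [0.002, -0.707, 0.707, -0.001]
contact_force: [-2.7, 0.3, 1.4]
grip_width: 0.0419
```

Request:
{"name": "drive_tool", "arguments": {
  "plan": [
    [-4,0,0,0,0,0],
    [-8,0,0,0,0,0],
    [-12,0,0,0,0,0],
    [-12,0,0,0,0,0]
  ]
}}

```text
time_s: 14.95
tool_pos: [0.5696, -0.0113, 0.2168]
tool_rot: [-0.001, 0.707, -0.707, 0.002]
contact_force: [-0.4, 0.5, -0.4]
grip_width: 0.0418
```

```bash
python3 -c "
from h import *
rep()
n='scene';f=viewer.grab_frame(n);cv2.imwrite('pics/s12.png',cv2.resize(f[150:270,200:360],None,fx=5,fy=5,interpolation=cv2.INTER_CUBIC))
"
```

```text
t 14.95 grasp [ 0.5698 -0.0112  0.0498] jaw -89.77 F [-0.4  0.5 -0.4] w 0.0418 q [-0.11  0.22  1.75  0.    1.17  1.46]
[[-1.     0.001  0.004]
 [-0.004  0.    -1.   ]
 [-0.001 -1.    -0.   ]]
```

View pics/s12.png

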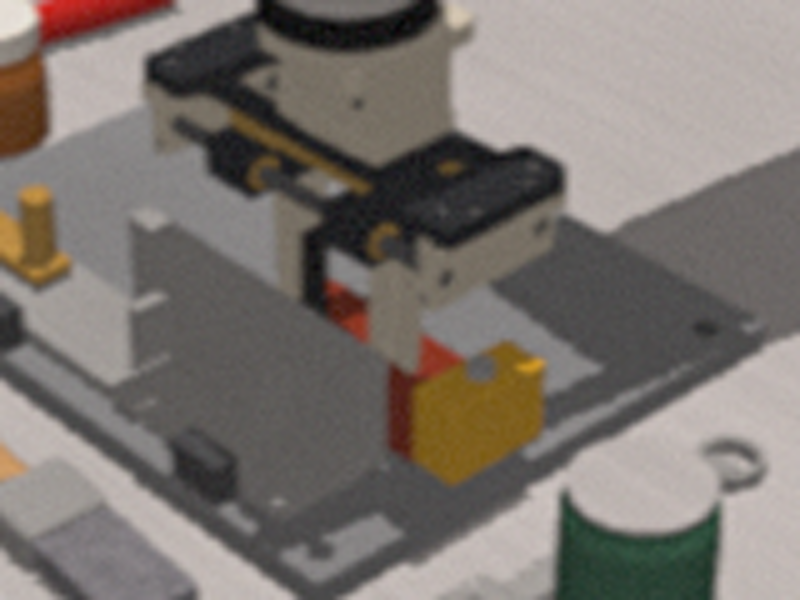

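The offcut is moving with the fingers and is now about 10 mm from the fence. I'll continue slowly.

Request:
{"name": "drive_tool", "arguments": {
  "plan": [
    [-3,0,0,0,0,0],
    [-6,0,0,0,0,0],
    [-8,0,0,0,0,0],
    [-8,0,0,0,0,0]
  ]
}}

```text
time_s: 15.5
tool_pos: [0.5765, -0.0112, 0.2163]
tool_rot: [-0.002, 0.707, -0.707, 0.0]
contact_force: [-7.3, 0.1, 3.4]
grip_width: 0.0419
```

Request:
{"name": "drive_tool", "arguments": {
  "plan": [
    [-1,0,0,0,0,0],
    [-2,0,0,0,0,0],
    [-2,0,0,0,0,0]
  ]
}}

```text
time_s: 15.88
tool_pos: [0.5773, -0.0112, 0.2157]
tool_rot: [-0.004, 0.707, -0.707, -0.001]
contact_force: [-14.9, 0.2, 8.0]
grip_width: 0.0419
```

Request:
{"name": "drive_tool", "arguments": {
  "plan": [
    [-1,0,0,0,0,0],
    [-2,0,0,0,0,0],
    [-2,0,0,0,0,0]
  ]
}}

```text
time_s: 16.25
tool_pos: [0.5781, -0.0111, 0.215]
tool_rot: [-0.005, 0.707, -0.707, -0.003]
contact_force: [-22.4, 0.7, 12.0]
grip_width: 0.0416
```

Contact with the fence is made at about 22 N. I'll ease off, lower the tips onto the flat leg, then push diagonally.

Request:
{"name": "drive_tool", "arguments": {
  "plan": [
    [5,0,0,0,0,0],
    [5,2,0,0,0,0],
    [5,4,0,0,0,0],
    [5,5,0,0,0,0],
    [5,5,0,0,0,0]
  ]
}}

```text
time_s: 16.88
tool_pos: [0.5761, -0.0113, 0.2114]
tool_rot: [-0.002, 0.707, -0.707, 0.001]
contact_force: [-3.9, 0.3, 0.6]
grip_width: 0.0421
```

Request:
{"name": "drive_tool", "arguments": {
  "plan": [
    [0,1,0,0,0,0],
    [0,2,0,0,0,0],
    [0,2,0,0,0,0]
  ]
}}

```text
time_s: 17.25
tool_pos: [0.576, -0.0112, 0.2096]
tool_rot: [-0.002, 0.707, -0.707, 0.001]
contact_force: [-5.7, 0.5, 1.7]
grip_width: 0.0416
```

```bash
python3 -c "
from h import *
rep()
n='scene';f=viewer.grab_frame(n);cv2.imwrite('pics/s13.png',cv2.resize(f[150:270,200:360],None,fx=5,fy=5,interpolation=cv2.INTER_CUBIC))
n='top';f=viewer.grab_frame(n);cv2.imwrite('pics/t13.png',cv2.resize(f[160:300,245:425],None,fx=4.2,fy=4.2,interpolation=cv2.INTER_CUBIC))
"
```

```text
t 17.25 grasp [ 0.576  -0.0112  0.0426] jaw -89.76 F [-5.7  0.5  1.7] w 0.0416 q [-0.11  0.25  1.73 -0.    1.17  1.46]
[[-1.    -0.     0.004]
 [-0.004  0.    -1.   ]
 [ 0.    -1.    -0.   ]]
```

View pics/s13.png

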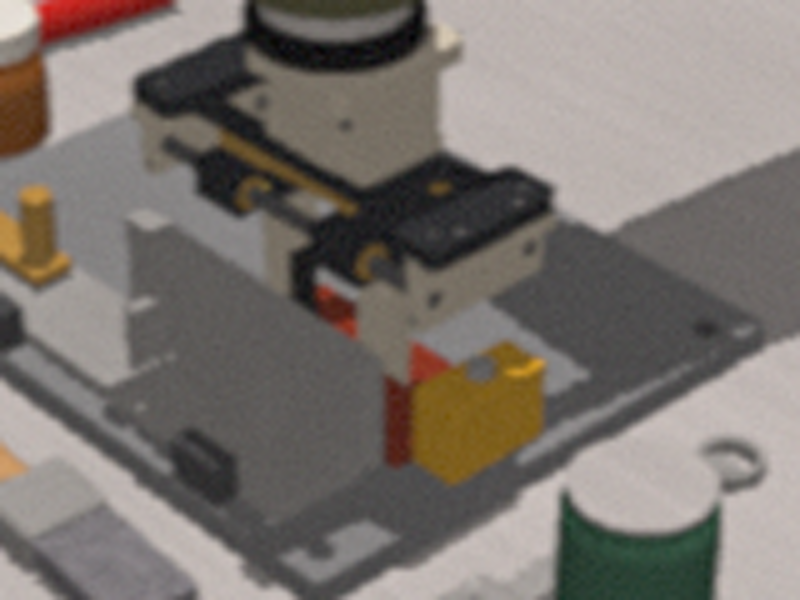

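View pics/t13.png

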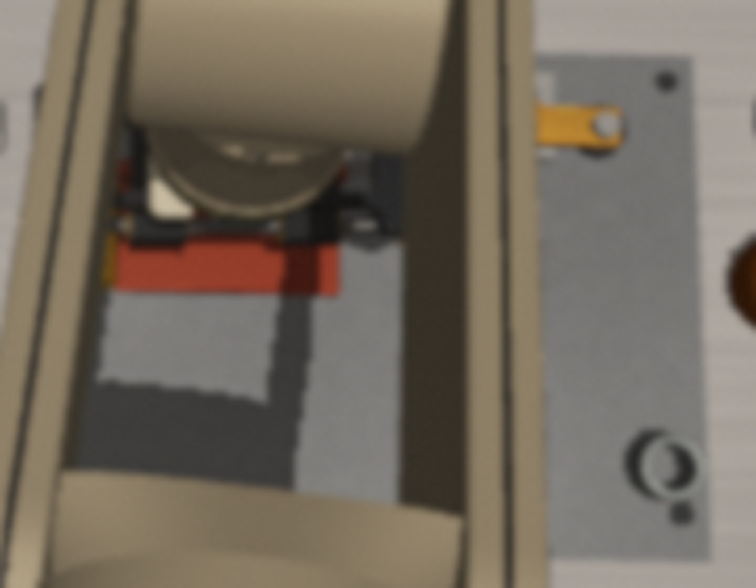

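The offcut is up against the fence and its end is at the stop, with the tips about on the flat leg. Now for the diagonal push, with a slight bias toward the stop.

Request:
{"name": "drive_tool", "arguments": {
  "plan": [
    [0,1,0,0,0,0],
    [0,2,0,0,0,0],
    [-1,3,-1,0,0,0],
    [-1,3,-2,0,0,0],
    [-1,3,-2,0,0,0]
  ]
}}

```text
time_s: 17.98
tool_pos: [0.5766, -0.0107, 0.2093]
tool_rot: [0.002, -0.706, 0.708, -0.0]
contact_force: [-23.1, -9.0, 30.2]
grip_width: 0.042
```

Request:
{"name": "drive_tool", "arguments": {
  "plan": [
    [-1,1,0,0,0,0],
    [-2,2,0,0,0,0],
    [-3,2,0,0,0,0],
    [-3,2,0,0,0,0]
  ]
}}

```text
time_s: 18.48
tool_pos: [0.5779, -0.0107, 0.2092]
tool_rot: [0.004, -0.706, 0.708, 0.002]
contact_force: [-51.3, -6.9, 62.0]
grip_width: 0.0421
```

```bash
python3 -c "
from h import *
rep()"
```

```text
t 18.48 grasp [ 0.5764 -0.0111  0.0422] jaw -89.83 F [-51.3  -6.9  62. ] w 0.0421 q [-0.11  0.26  1.72 -0.    1.17  1.46]
[[-1.    -0.009  0.003]
 [-0.003 -0.003 -1.   ]
 [ 0.009 -1.     0.002]]
```

The offcut is pressed with 51 N into the fence and 62 N down, and 7 N along y shows it is on the stop. That is more than needed, so I'll ease it a little.

Request:
{"name": "drive_tool", "arguments": {
  "plan": [
    [1,-1,0,0,0,0],
    [2,-1,0,0,0,0],
    [2,-1,0,0,0,0],
    [2,-1,0,0,0,0]
  ]
}}

```text
time_s: 18.98
tool_pos: [0.5771, -0.0107, 0.2093]
tool_rot: [0.003, -0.706, 0.708, 0.001]
contact_force: [-34.4, -8.4, 42.7]
grip_width: 0.0418
```

```bash
python3 -c "
from h import *
rep()
n='scene';f=viewer.grab_frame(n);cv2.imwrite('pics/s14.png',cv2.resize(f[150:270,180:340],None,fx=5,fy=5,interpolation=cv2.INTER_CUBIC))
cv2.imwrite('pics/t14.png',viewer.grab_frame('top'));rep()
"
```

```text
t 18.98 grasp [ 0.5763 -0.0111  0.0423] jaw -89.82 F [-34.4  -8.4  42.7] w 0.0418 q [-0.11  0.25  1.73 -0.    1.17  1.46]
[[-1.    -0.005  0.003]
 [-0.003 -0.002 -1.   ]
 [ 0.005 -1.     0.002]]
t 19.07 grasp [ 0.5763 -0.0111  0.0422] jaw -89.82 F [-34.   -8.1  42.5] w 0.042 q [-0.11  0.25  1.73 -0.    1.17  1.46]
[[-1.    -0.005  0.003]
 [-0.003 -0.003 -1.   ]
 [ 0.005 -1.     0.002]]
```

View pics/s14.png

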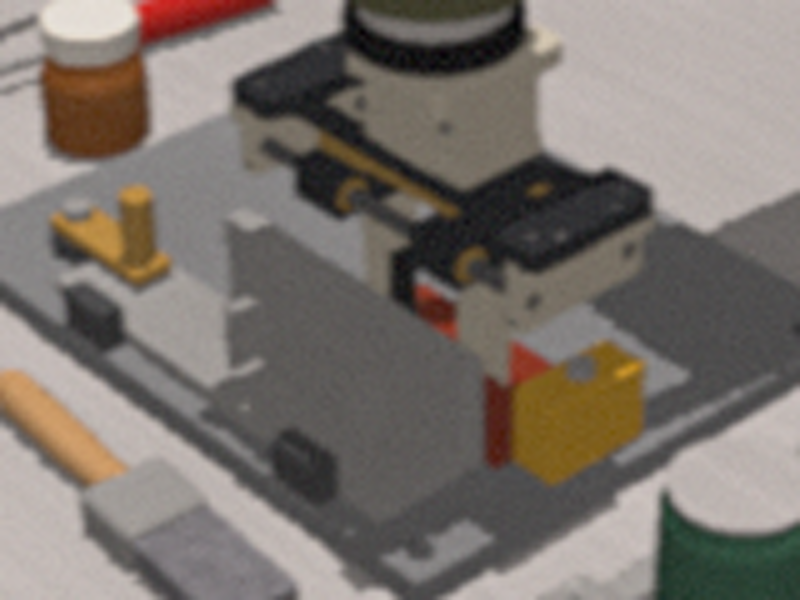

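View pics/t14.png

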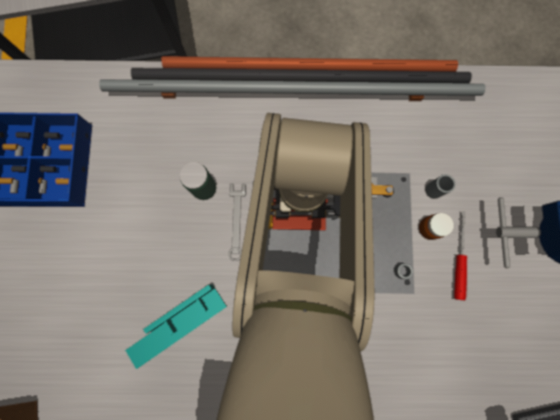

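The turnbutton still lies across the ear. The heel at (487–512, 375–465) butts against the fence end and the stop, and the bystanders sit where they started. The push is steady at 34 N into the fence and 43 N down. Handing in.

```bash
python3 -c "
from workcell import manip
print(manip.sign_off())"
```

```text
the job is handed in; nothing more can be done
None
```

The job is done and handed in at about 19 s of the 67 s allowed. The fence is locked, and the arm is still pressing the offcut into the corner of fence, bed and stop.

- **Fence lock:** I pinched the turnbutton's tab and swung it to its end stop. It pushed back with 17 N there. In the images the bar lay at about 90°, across the ear.
- **Offcut:** I picked it up by its upright leg, squared it and slid it to the stop, where contact showed as 8 N. I then released it and pushed it flat against the fence with the fingers in its inside corner.
- **Final hold:** The push is steady at about 34 N into the fence, 43 N down and 8 N from the stop. For a moment it was higher, at 51 N and 62 N, so I eased it; that was still under the 120 N wrist limit.
- **Last pictures:** The offcut's end is at the stop and its heel is against the fence. The turnbutton is still across the ear, and the bystanders in view have not visibly moved.

**Disagreements and limits:**
- The two cameras differed by 5–7 mm. I took values between them, leaning toward the scene view, and confirmed the stop and fence by touch.
- In the last pictures the gripper hides part of the line where the offcut meets the fence. Flatness there rests on the earlier views and the force readings.
- The push probably moved the fence back through its 1.5 mm of play to the lugs. I did not measure that.

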